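# Put the billiard ball away in its sprung case

## Task

Put the larger of the two ivory billiard balls away: lower it gently under the half-open lid into the cup in the middle of the wooden case, feeling for the sprung cushion instead of dropping or ramming the ball, and let go. Then press the lid fully shut, past its catch, so that it stays closed. Leave everything else on the shelf where it is.

Things in the scene. Friction and masses are not known exactly. Their poses are not given: they have to be found in the camera images.
- ball: The larger ivory billiard ball, a sphere 61 mm across, 0.17 to 0.25 kg. It starts on a fixed dark wooden ring (47 mm across, 12 mm high), its lowest point 6 mm above the shelf. It must not meet case, cushion or lid with more than 5 N, nor fall or move faster than 0.25 m/s inside the case. The origin is a point on its skin and turns with it: use point ball_center.
- ball_center (a point): Centre of the larger ball (at the start 37 mm above the shelf).
- small_ball_center (a point): Centre of the smaller ivory ball, 48 mm diameter, on a ring of the same kind. A bystander: leave it (30 mm at most). Which ball is on the nearer or farther side of the case changes from start to start.
- case: Fixed open wooden case, 200 (x) x 170 (y) x 114 (z) mm, walls and floor 6 mm; origin at the centre of its underside, z up. The front (-x) faces the robot, the lid is hinged on the +x rim. Inside lies a level black rubber cushion plate, 130 x 130 x 4 mm, on a spring; it carries a round cork cup, a ring 52 mm across outside, 36 inside, 9 high. See cup_axis.
- cup_axis (a point): Point on the cup's upright axis at rim height (114 mm); axes as the case's. The seated ball's centre is on this axis, 24.6 mm above the ring's top. The cushion's height is NOT reported and varies: the unloaded ring's top is 61 to 87 mm below the rim, so it must be felt for. The cushion yields 0.8 mm per newton over 6 mm, then is hard.
- lid (a joint): Lid angle, rad: 0 shut, grows as it opens. It starts at 0.95 to 1.05 and stops at 1.06, so the lid overhangs the cup: an upright gripper would strike it, one leaning about 30 degrees (body towards the case's front) passes under it. A stiff hinge holds it at any angle (2 N to move). From 0.07 a catch resists: about 10 N on the front edge takes it past 0.035, then it snaps home.
- lid_edge (a point): Point in the middle of the lid's width on its outer (upper) face, 200 mm from the hinge; 12 mm of lid lie beyond. Axes are the lid's: -x from hinge to free edge, z outward from the outer face. The lid is a flat board 212 x 170 x 7 mm with a steel lip, 50 mm wide, hanging 25 mm below its free edge.
- lid_hinge (a point): Middle of the hinge axis at the case's back rim, 0.5 mm above the rim, in the plane of the lid's underside. The hinge axis is the case's y axis.
- die: Wooden die, 45 mm cube, loose; origin under its centre. Bystander.
- keyring: Steel keyring in the shape of a bottle opener, flat, about 110 mm long, 6 mm thick, loose; origin near its middle. Bystander.
- stand: Fixed upright controller stand with a black controller, base 100 x 110 mm, 150 mm high; origin under its centre. An obstacle to the left of the case.
Not all that is in view belongs to the job. Leave any blue, pink or red look-alike of the ball alone.

How it is judged:
By the outcome, as a careful person would: the job done as asked, in the order asked, and still so for the second after the job is handed in, with the robot touching nothing.
It also fails if it takes over 64 s, if anything falls off the work surface, if the arm or the gripper's body presses on something with over 40 N, if the wrist force passes 120 N, or if a joint passes its speed limit or range.

## Robot

A 6-joint arm with a two-finger parallel gripper is mounted at the origin on the work surface. World frame = base frame: x ahead of the robot, y to its left, z up, the work surface at z = 0. Lengths are in m, angles in rad, forces in N, time in s.
With the tool pointing down it reaches from about 0.25 to 0.775 m from the base axis. Payload 4 kg.
Tool frame: the origin (TCP) lies midway between the tips of the shut fingers; the grasp point (between the pads) lies 19 mm behind it (grip_point_offset is the distance from the TCP to the grasp point, in m); z points along the fingers, y is the line along which they close (so a half turn about z gives the same grasp; the last joint's range is limited). The gripper opens to 94 mm and grips with 3 to 60 N. Pads are 16 mm wide; open, the fingers measure 119 mm over their backs; the gripper's body (75 mm by 177 mm) begins 78 mm behind the grasp point.
Start: joints at [-1.31, 0.087, 1.371, -0, 1.684, -0.103], TCP at [0.196, -0.514, 0.206] pointing down, gripper open.
Joint ranges: [-3.1, 3.1], [-0.76, 2.03], [0.27, 2.55], [-1.08, 4.22], [0.17, 2.65], [-2.57, 2.57]. Speed limits (rad/s): [2.79, 2.79, 3.14, 3.14, 3.14, 3.14].

## Interface

Orientations are given as [roll, pitch, yaw] about the fixed x, y, z axes, in that order (R = Rz(yaw) Ry(pitch) Rx(roll)).
In Python, from bench import * gives the robot as it stands.
- The arm moves only by the tool carry_out, never from a script. Its argument "commands" is a list of rows, each a list of 6 numbers: the shift along the tool's x, y, z in m, then the turn, a rotation vector about the tool's x, y, z in rad. In form: [[tx, ty, tz, rx, ry, rz], ...]. A call has exactly 5 rows; each row is the pose to reach, as a shift and turn from the pose commanded when the call began, along the tool's axes at that moment; what a row does not reach only later rows make up. A row lasts 1/10 s, in which the tool goes at most 50 mm and 8.59 degrees, less where a joint would pass 70% of its speed; a pose out of reach is approached as far as the arm can. A call with a gripper value outside its range is refused whole. "jaw" is the opening, from 0 (shut) to 1 (fully open), set as the call begins (left out, the last holds). The fingers move at their own pace and stop on an object; the grip force is fixed at half the most. Time passes only in rows, so rows that repeat a pose let the fingers close, or fill a call up. It gives the time, the measured TCP pose, the force, the opening and the grip force at its end, in the units of the state.
- get_obs(): the state, without advancing time (a new reading comes with each control period).
- snapshot(name): name is "side" or "top"; returns a dict with "img" (480x640x3 uint8, red, green, blue), "range_z" (480x640 float32, m along the optical axis (not along the pixel's ray), 0 where there is no reading), "fx", "fy", "cx", "cy" (pixels), "R" (3x3) and "t" (3): a world point X has camera coordinates R X + t. Camera axes: x right, y down, z forward; pixel columns grow to the right and rows downward; lengths in m; the calibration is good to about 2 mm. A picture is of the moment at which its call begins.
- close_job(): hands the job in; it is judged then, once.
The state is a dict: "time": time; "joint_positions": joint angles; "qvel": joint speeds; "joint_torque": joint torques, N m; "tool_pos": TCP position; "ee_rot": TCP orientation; "wrist_force": force on the tool from outside, world axes, zero at the start; "wrist_torque": the same for the moment, N m; "width": finger opening in m; "finger_force": force on a finger pad.
Only numpy, scipy, OpenCV 4.12 (cv2) and the standard library are available. Lean on these libraries where they do the work, as an engineer would, in place of code of your own. Each camera call takes 0.05 s, during which the arm holds its last target. There are 200 camera calls.

## Working session

There is one attempt and no reset: what is moved stays moved. The work goes in short steps, Python scripts to look and compute and a tool call to move; the robot and the scene stay as the last step left them, time stands still between calls to the robot, and variables do not carry over. Pictures are saved under pics/ and viewed, at most 10 in all, crops included, and the job is handed in when it is done.

Besides the shell and the picture viewer there is one more tool, called as name([rows], argument=value, ...), one row to a line, values as JSON. carry_out: Moves the arm, as the interface text tells. Its arguments: {"type":"object","properties":{"commands":{"type":"array","items":{"type":"array","items":{"type":"number"}}},"jaw":{"type":"number"}},"required":["commands"]}

```bash
mkdir -p pics; ls; python3 - <<'E'
from bench import *
import cv2,numpy as np,pickle
o=get_obs(); print(o)
S={n:snapshot(n) for n in("side","top")}
pickle.dump(S,open('s0.pkl','wb'))
for n in S:
    cv2.imwrite(f'pics/{n}0.png',S[n]['img'][:,:,::-1]); c=S[n]
    print(n,c['fx'],c['cx'],c['cy'],np.round(c['R'],3).tolist(),c['t'])
E
```

```text
pics
{'time': 0.0, 'joint_positions': array([-1.31011211e+00,  8.79363278e-02,  1.37223551e+00,  1.77830316e-05,
        1.68358170e+00, -1.03133232e-01]), 'qvel': array([-0.00190725, -0.00017563, -0.00046421, -0.00203953, -0.00072552,
        0.00049328]), 'joint_torque': array([-6.25073335e-04, -3.40176666e+01, -3.02428901e+01,  7.18751061e-02,
        3.28796741e-02, -1.39007248e-04]), 'tool_pos': array([ 0.19555906, -0.51348178,  0.20432388]), 'ee_rot': array([-3.13944507e+00, -2.40044557e-04,  3.63819177e-01]), 'wrist_force': array([-0.17511523,  0.32753587,  0.39240037]), 'wrist_torque': array([-0.05338939,  0.00601959, -0.00276342]), 'finger_force': 0.0, 'width': 0.09411614264475592}
side 451.75558744340054 318.9806008464012 239.03260173116493 [[-0.992, -0.127, 0.017], [-0.099, 0.674, -0.732], [0.081, -0.727, -0.681]] [0.50520896 0.10833361 1.0692832 ]
top 580.7816789248715 314.259397964982 239.33519972536487 [[0.002, -1.0, -0.022], [-0.985, 0.002, -0.17], [0.17, 0.022, -0.985]] [0.04802495 0.52165589 1.25405568]
```

View pics/side0.png

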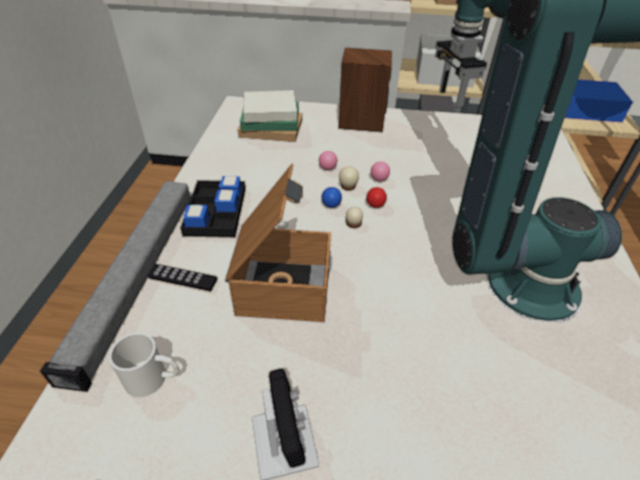

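View pics/top0.png

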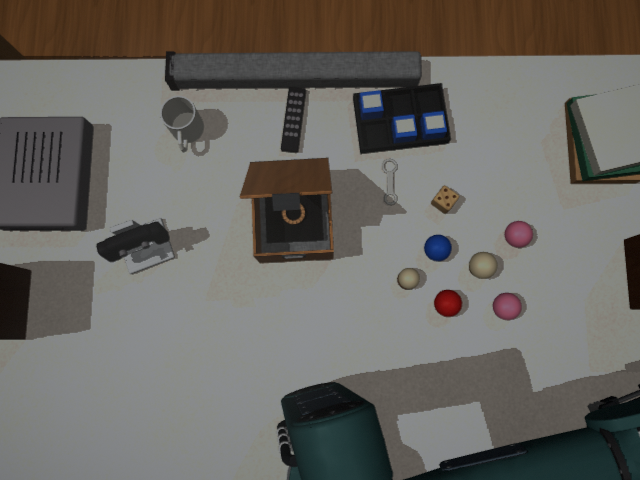

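The larger ivory ball is at top (483,265) and side (348,177). Things it could be taken for in the top view:
- small ivory ball (408,279)
- blue (438,248)
- red (448,303)
- pinks (519,234) and (507,306)

The case is at top (292,210), with the cup ring at (292,213). The lid's free edge is near row 195, with the hinge side away from the robot.

```bash
cat > h.py <<'E'
import numpy as np,cv2
from scipy.optimize import least_squares
def cloud(c):
    z=c['range_z'].astype(float); v,u=np.mgrid[:480,:640]
    P=np.stack([(u-c['cx'])/c['fx']*z,(v-c['cy'])/c['fy']*z,z],-1)
    W=(P-c['t'])@c['R']; W[z<=0]=np.nan; return W
def proj(c,X):
    p=c['R']@np.asarray(X)+c['t']; return c['fx']*p[0]/p[2]+c['cx'],c['fy']*p[1]/p[2]+c['cy']
def sphere(W,img,cx,r,win=.06):
    "centre of sphere of radius r near xy cx"
    m=(np.hypot(W[...,0]-cx[0],W[...,1]-cx[1])<win)&(W[...,2]>.025)
    P=W[m]
    f=lambda p:np.linalg.norm(P-p[:3],axis=1)-p[3]
    s=least_squares(f,[*cx,.03,r],loss='soft_l1',f_scale=.002)
    return s.x,np.median(abs(s.fun)),len(P)
E
python3 - <<'E'
from h import *
import pickle
S=pickle.load(open('s0.pkl','rb'))
T,D=S['top'],S['side']; W,V=cloud(T),cloud(D)
for n,(u,v) in dict(big=(483,265),small=(408,279),blue=(438,248),red=(448,303),pinkA=(519,234),pinkB=(507,306)).items():
    p=W[v,u]; a=sphere(W,0,p[:2],.03,.036); b=sphere(V,0,p[:2],.03,.036)
    print(n,p.round(4),a[0].round(4),a[1].round(4),a[2],'side',b[0].round(4),b[2], T['img'][v,u])
print('table z',np.nanmedian(W[330:345,200:240,2]),np.nanmedian(V[330:340,380:420,2]))
print('cup floor pts',[W[v,u].round(4) for u,v in((292,213),(283,213),(301,213),(292,222),(270,215),(315,215),(292,232),(258,230),(295,257))])
print('die',W[197,446].round(3),'key',W[185,391].round(3),'stand',W[245,135].round(3))
# lid plane
m=(W[...,2]>.13); m[:150]=0;m[215:]=0;m[:,:235]=0;m[:,340:]=0
P=W[m];P=P[np.isfinite(P).all(1)]
def plane(P):
    g=np.ones(len(P),bool)
    for _ in range(5):
        c=P[g].mean(0);n=np.linalg.svd(P[g]-c,full_matrices=0)[2][2];n*=np.sign(n[2]);g=abs((P-c)@n)<.004
    return c,n,P[g]
c,n,Q=plane(P);print('lid top cam',len(P),len(Q),c,n,'angle',np.arccos(n[2]),Q.min(0),Q.max(0))
mv=(V[...,2]>.13)&(abs(V[...,1]-c[1])<.12)&(abs(V[...,0]-c[0])<.16);c,n,Q=plane(V[mv]);print('side',mv.sum(),len(Q),c,n,np.arccos(n[2]),Q.min(0),Q.max(0))
# rim
for nm,X in(('top',W),('side',V)):
    m=(abs(X[...,2]-.114)<.004)&(abs(X[...,1]-.05)<.2)&(X[...,0]>.35)&(X[...,0]<.75)
    R=X[m]; print(nm,len(R),R.min(0),R.max(0),cv2.minAreaRect((R[:,:2]).astype(np.float32)))
for n,c,(u,v) in(('t',T,(292,210)),):
    cv2.imwrite('pics/crop1.png',np.hstack([cv2.resize(c['img'][220:320,380:540],(480,300),interpolation=2),cv2.resize(c['img'][150:270,230:350],(300,300),interpolation=2)])[:,:,::-1])
E
```

```text
big [ 0.4609 -0.3189  0.0656] [ 0.4645 -0.3259  0.0377  0.0296] 0.001 605 side [ 0.4658 -0.3236  0.0355  0.0298] 315 [139 142 122]
small [ 0.4321 -0.1581  0.0496] [ 0.4365 -0.1626  0.0288  0.0234] 0.001 362 side [ 0.4377 -0.1597  0.0275  0.0229] 215 [140 143 121]
blue [ 0.4994 -0.2241  0.0593] [ 0.5047 -0.2285  0.0315  0.0298] 0.0009 585 side [ 0.5063 -0.2259  0.0296  0.0298] 323 [ 28  60 128]
red [ 0.3789 -0.2408  0.0627] [ 0.3809 -0.2466  0.0318  0.0297] 0.001 609 side [ 0.3823 -0.2441  0.0298  0.0296] 327 [137  29  26]
pinkA [ 0.5304 -0.4027  0.0585] [ 0.5356 -0.4104  0.0318  0.0295] 0.0011 596 side [ 0.537  -0.4074  0.0293  0.0298] 264 [137  89 109]
pinkB [ 0.3728 -0.3683  0.0576] [ 0.3741 -0.3759  0.0311  0.03  ] 0.0011 627 side [ 0.3755 -0.3728  0.0295  0.0296] 274 [137  93 115]
table z 0.000346904244570739 -0.001421357707767896
cup floor pts [array([0.5876, 0.1   , 0.0197]), array([0.5851, 0.1198, 0.0313]), array([0.5875, 0.0792, 0.0202]), array([0.5643, 0.0991, 0.0305]), array([0.5826, 0.1504, 0.0219]), array([0.5813, 0.0469, 0.0267]), array([0.5428, 0.0995, 0.0216]), array([
[... 171 characters left out ...]
6 0.09753138 0.22471815] [0.82371138 0.04373517 0.56532009] angle 0.969975076998132 [0.55604218 0.0117731  0.13002761] [0.68130707 0.18399831 0.30218787]
side 2520 2183 [0.61280245 0.11356586 0.22186561] [0.82263229 0.04983019 0.56638597] 0.9686823273318793 [0.55749691 0.01411052 0.13001952] [0.67939669 0.18828916 0.29907036]
top 562 [0.47411119 0.00687386 0.11002256] [0.68835129 0.18610897 0.11798364] ((0.5800955891609192, 0.09616304934024811), (0.21034151315689087, 0.16993525624275208), 3.0405972003936768)
side 616 [0.47597421 0.00724182 0.11000513] [0.68965001 0.18982008 0.11795705] ((0.5814879536628723, 0.09865871071815491), (0.20849476754665375, 0.17421644926071167), 3.5598108768463135)
```

View pics/crop1.png

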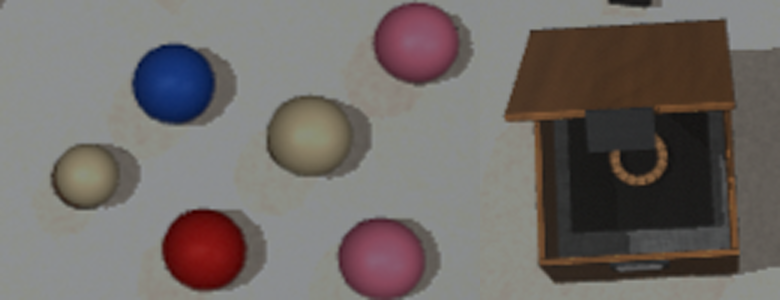

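The crop confirms the choice: the larger ivory ball is at top (483,265), with radius 30 mm and centre height 37 mm on its ring. The small one at (408,279) has radius 23 mm, and the coloured balls rest at 30 mm. Next I'll fit the cup and the case, and check the gripper body's size against the case walls.

```bash
cat >> h.py <<'E'
from scipy.spatial.transform import Rotation as Ro
E
python3 - <<'E'
from h import *
import pickle
S=pickle.load(open('s0.pkl','rb'))
for nm in S:
    c=S[nm]; W=cloud(c); I=c['img'].astype(int)
    m=(I[...,0]-I[...,2]>40)&(np.hypot(W[...,0]-.585,W[...,1]-.099)<.04)&(W[...,2]<.06)&(W[...,2]>.015)
    P=W[m]; zt=np.median(P[:,2])
    # mid-radius circle fit
    f=lambda p:np.maximum(np.hypot(P[:,0]-p[0],P[:,1]-p[1])-.026,0)+np.maximum(.018-np.hypot(P[:,0]-p[0],P[:,1]-p[1]),0)
    s=least_squares(f,[.585,.099],loss='soft_l1',f_scale=.001)
    s2=least_squares(lambda p:np.hypot(P[:,0]-p[0],P[:,1]-p[1])-p[2],[.585,.099,.022],loss='soft_l1',f_scale=.002)
    print(nm,'cup',len(P),'z',np.percentile(P[:,2],[10,50,90]).round(4),s.x.round(4),s2.x.round(4))
    # rim below lid: side rims + front
    m=(abs(W[...,2]-.114)<.005)&(abs(W[...,1]-.1)<.12)&(W[...,0]>.45)&(W[...,0]<.65)
    ya=.056; R=np.array([[np.cos(ya),np.sin(ya)],[-np.sin(ya),np.cos(ya)]])
    Q=(W[m][:,:2]-[.58,.097])@R.T
    fr=Q[Q[:,0]<-.085]; l=Q[(Q[:,1]>.07)&(Q[:,0]>-.08)];r=Q[(Q[:,1]<-.07)&(Q[:,0]>-.08)]
    print('case frame about (.58,.097): front x',np.percentile(fr[:,0],[5,50,95]).round(4),'L',np.median(l[:,1]).round(4),'R',np.median(r[:,1]).round(4), 'slopes',np.polyfit(l[:,0],l[:,1],1)[0].round(4),np.polyfit(r[:,0],r[:,1],1)[0].round(4))
# gripper extents in tool frame
W=cloud(S['side']); T=np.array([.19556,-.51348,.20432]); Rt=Ro.from_euler('xyz',[-3.13944,0,.3638]).as_matrix()
Q=(W.reshape(-1,3)-T)@Rt; Q=Q[(np.hypot(Q[:,0],Q[:,1])<.15)&(Q[:,2]<.01)&(Q[:,2]>-.3)]
for a in np.arange(-.26,.0,.02):
    q=Q[(Q[:,2]>a)&(Q[:,2]<a+.02)]
    if len(q):print(round(a,2),len(q),q[:,:2].min(0).round(3),q[:,:2].max(0).round(3))
I=S['side']['img'];cv2.imwrite('pics/grip.png',cv2.resize(I[0:130,400:540],None,fx=4,fy=4,interpolation=2)[:,:,::-1])
E
```

```text
side cup 210 z [0.0196 0.0271 0.0311] [0.5863 0.0951] [0.5863 0.1005 0.0234]
case frame about (.58,.097): front x [-0.1013 -0.0972 -0.0888] L 0.0848 R -0.0788 slopes -0.0033 -0.0119
top cup 127 z [0.0265 0.0307 0.0344] [0.5872 0.097 ] [0.5869 0.0968 0.0225]
case frame about (.58,.097): front x [-0.1039 -0.099  -0.0903] L 0.0809 R -0.0826 slopes -0.0072 -0.006
-0.26 237 [-0.028 -0.04 ] [0.037 0.02 ]
-0.24 249 [-0.033 -0.04 ] [0.04  0.016]
-0.22 207 [-0.03  -0.041] [0.039 0.01 ]
-0.2 300 [-0.035 -0.045] [0.04  0.028]
-0.18 185 [-0.031 -0.049] [0.034 0.014]
-0.16 229 [-0.03  -0.091] [0.033 0.082]
-0.14 567 [-0.032 -0.095] [0.038 0.088]
-0.12 358 [-0.035 -0.086] [0.037 0.081]
-0.1 86 [-0.032 -0.085] [0.036 0.081]
-0.08 115 [-0.01  -0.064] [0.013 0.058]
-0.06 105 [-0.01  -0.064] [0.013 0.06 ]
-0.04 105 [-0.01  -0.064] [0.012 0.058]
-0.02 89 [-0.01  -0.063] [0.012 0.059]
```

View pics/grip.png

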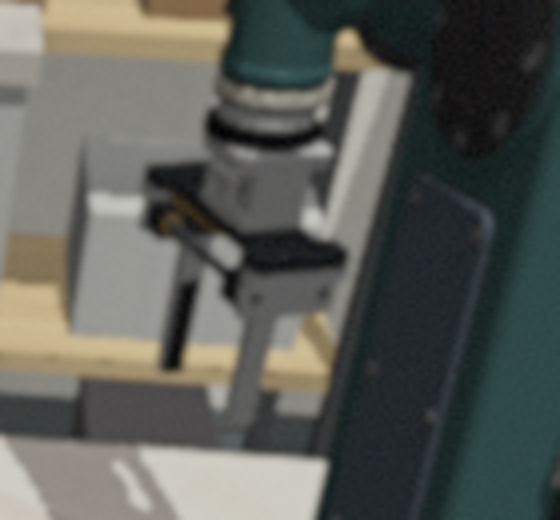

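```bash
cat > go.py <<'E'
import sys
from bench import *
from h import *
def pose(o): return o['tool_pos'],Ro.from_euler('xyz',o['ee_rot'])
def rel(x,y,z,lean,yaw):
    "remaining tool-frame shift/turn from measured pose to TCP target; lean tips the body to -x"
    o=get_obs();p,R=pose(o); G=Ro.from_euler('xyz',[np.pi,-lean,yaw])
    print('t %.1f'%o['time'],'tcp',o['tool_pos'].round(4),'rpy',o['ee_rot'].round(3),'F',o['wrist_force'].round(1),'w %.4f'%o['width'],'ff %.1f'%o['finger_force'])
    print('shift',R.inv().apply(np.array([x,y,z])-p).round(4),'turn',(R.inv()*G).as_rotvec().round(3))
if __name__=='__main__': rel(*map(float,sys.argv[1:6]))
E
python3 go.py .465 -.325 .14 0 .05
```

```text
t 0.1 tcp [ 0.1956 -0.5135  0.2044] rpy [-3.14  -0.     0.364] F [-0.4 -0.9 -0.7] w 0.0941 ff 0.0
shift [ 0.3189 -0.0802  0.0647] turn [-0.002  0.     0.314]
```

carry_out([
  [0.03,-0.008,0.006,0,0,0.05],
  [0.078,-0.02,0.016,0,0,0.12],
  [0.126,-0.032,0.026,0,0,0.19],
  [0.174,-0.044,0.035,0,0,0.25],
  [0.222,-0.056,0.045,0,0,0.314],
], jaw=1)

```text
time: 0.6
tool_pos: [0.383, -0.3822, 0.1601]
ee_rot: [-3.141, 0.0, 0.047]
wrist_force: [-0.0, -0.4, -0.4]
width: 0.0937
finger_force: 0.0
```

```bash
python3 go.py .465 -.325 .14 0 .05
```

```text
t 0.6 tcp [ 0.383  -0.3822  0.1601] rpy [-3.141  0.     0.047] F [-0.  -0.4 -0.4] w 0.0937 ff 0.0
shift [ 0.0846 -0.0533  0.0201] turn [-0.     0.    -0.003]
```

carry_out([
  [0.03,-0.02,0.005,0,0,0],
  [0.06,-0.038,0.012,0,0,0],
  [0.0846,-0.0533,0.02,0,0,-0.003],
  [0.0846,-0.0533,0.02,0,0,-0.003],
  [0.0846,-0.0533,0.02,0,0,-0.003],
])

```text
time: 1.1
tool_pos: [0.4634, -0.3258, 0.14]
ee_rot: [-3.141, 0.002, 0.054]
wrist_force: [-0.9, -0.5, 0.1]
width: 0.0937
finger_force: 0.0
```

```bash
python3 go.py .465 -.325 .031 0 .05; python3 - <<'E'
from h import *
from bench import *
c=snapshot('side'); I=c['img']
for p in((.465,-.325,.037),):print(proj(c,p))
cv2.imwrite('pics/g1.png',cv2.resize(I[90:220,290:450],None,fx=4,fy=4,interpolation=2)[:,:,::-1])
E
```

```text
t 1.1 tcp [ 0.4634 -0.3258  0.14  ] rpy [-3.141e+00  2.000e-03  5.400e-02] F [-0.9 -0.5  0.1] w 0.0937 ff 0.0
shift [ 0.0018 -0.0006  0.109 ] turn [-0.001  0.002  0.004]
(np.float64(348.439418829959), np.float64(175.997795989233))
```

View pics/g1.png

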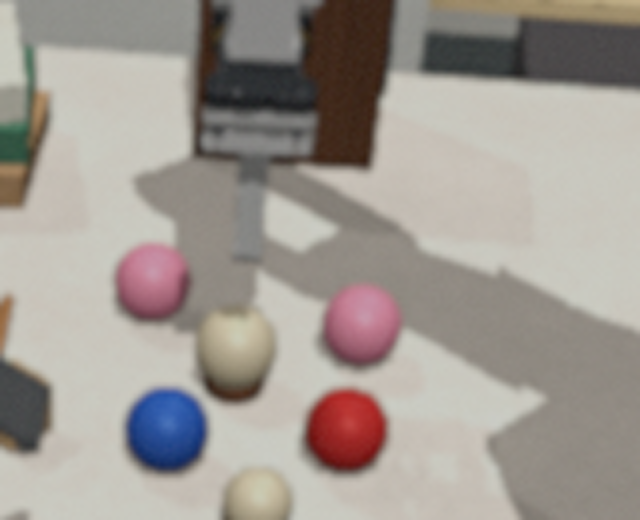

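The gripper sits over the larger ivory ball at crop (236,345), and the finger at (250,260) is in line with it. The paths on both sides are clear, so I'm descending.

carry_out([
  [0.001,0,0.03,0,0,0],
  [0.0018,-0.0006,0.06,0,0,0.002],
  [0.0018,-0.0006,0.09,0,0,0.004],
  [0.0018,-0.0006,0.109,0,0.002,0.004],
  [0.0018,-0.0006,0.109,0,0.002,0.004],
])

```text
time: 1.65
tool_pos: [0.4623, -0.325, 0.0286]
ee_rot: [-3.137, 0.003, 0.047]
wrist_force: [-0.1, -0.0, -0.3]
width: 0.0942
finger_force: 0.0
```

```bash
python3 go.py .465 -.325 .031 0 .05
```

```text
t 1.6 tcp [ 0.4623 -0.325   0.0286] rpy [-3.137e+00  3.000e-03  4.700e-02] F [-0.1 -0.  -0.3] w 0.0942 ff 0.0
shift [ 0.0027  0.0001 -0.0024] turn [-0.004  0.003 -0.003]
```

carry_out([
  [0.0025,0,-0.0024,0,0.002,0],
  [0.0025,0,-0.0024,0,0.002,0],
  [0.0025,0,-0.0024,0,0.002,0],
  [0.0025,0,-0.0024,0,0.002,0],
  [0.0025,0,-0.0024,0,0.002,0],
])

```text
time: 2.15
tool_pos: [0.4683, -0.3257, 0.035]
ee_rot: [3.141, -0.005, 0.049]
wrist_force: [0.1, 0.3, -0.1]
width: 0.094
finger_force: 0.0
```

```bash
python3 go.py .465 -.325 .031 0 .05
```

```text
t 2.1 tcp [ 0.4683 -0.3257  0.035 ] rpy [ 3.141 -0.005  0.049] F [ 0.1  0.3 -0.1] w 0.0940 ff 0.0
shift [-0.0033 -0.0008  0.004 ] turn [ 0.001 -0.005 -0.001]
```

carry_out([
  [0,0,0,0,0,0],
  [0,0,0,0,0,0],
  [0,0,0,0,0,0],
  [0,0,0,0,0,0],
  [0,0,0,0,0,0],
])

```text
time: 2.65
tool_pos: [0.4679, -0.3254, 0.0342]
ee_rot: [-3.142, -0.004, 0.049]
wrist_force: [0.2, -0.6, 0.1]
width: 0.0941
finger_force: 0.0
```

```bash
python3 - <<'E'
from bench import *
import numpy as np
for i in range(4):
    o=get_obs(); print(o['time'],o['tool_pos'].round(4),o['ee_rot'].round(4),o['joint_positions'].round(4)); snapshot('top')
E
```

```text
2.65 [ 0.4679 -0.3254  0.0342] [-3.1416 -0.0039  0.0488] [-0.7087  0.2235  1.5637  0.0028  1.3516  0.8126]
2.7 [ 0.468  -0.3254  0.0342] [ 3.1416 -0.0039  0.0488] [-0.7088  0.2235  1.5636  0.0028  1.3516  0.8127]
2.75 [ 0.468  -0.3254  0.0342] [ 3.1415 -0.004   0.0489] [-0.7087  0.2234  1.5636  0.0027  1.3516  0.8126]
2.8 [ 0.468  -0.3254  0.0342] [ 3.1415 -0.004   0.0488] [-0.7087  0.2234  1.5636  0.0028  1.3516  0.8126]
```

carry_out([
  [-0.0015,0,0.0016,0,-0.002,0],
  [-0.003,-0.0004,0.0032,0,-0.004,0],
  [-0.003,-0.0004,0.0032,0,-0.004,0],
  [-0.003,-0.0004,0.0032,0,-0.004,0],
  [-0.003,-0.0004,0.0032,0,-0.004,0],
])

```text
time: 3.35
tool_pos: [0.465, -0.3252, 0.031]
ee_rot: [3.141, -0.0, 0.049]
wrist_force: [0.7, -0.3, 0.7]
width: 0.094
finger_force: 0.0
```

carry_out([
  [0,0,0,0,0,0],
  [0,0,0,0,0,0],
  [0,0,0,0,0,0],
  [0,0,0,0,0,0],
  [0,0,0,0,0,0],
], jaw=0)

```text
time: 3.85
tool_pos: [0.465, -0.3251, 0.031]
ee_rot: [-3.141, -0.0, 0.049]
wrist_force: [0.2, 0.2, -0.0]
width: 0.0602
finger_force: 30.0
```

carry_out([
  [0,0,0,0,0,0],
  [0,0,0,0,0,0],
  [0,0,0,0,0,0],
  [0,0,0,0,0,0],
  [0,0,0,0,0,0],
])

```text
time: 4.35
tool_pos: [0.465, -0.3251, 0.031]
ee_rot: [-3.141, -0.0, 0.049]
wrist_force: [-0.8, 1.1, -0.2]
width: 0.0597
finger_force: 30.0
```

The ball is gripped: width 60 mm, finger force 30 N. Lifting.

carry_out([
  [0,0,-0.015,0,0,0],
  [0,0,-0.05,0,0,0],
  [0,0,-0.095,0,0,0],
  [0,0,-0.14,0,0,0],
  [0,0,-0.18,0,0,0],
])

```text
time: 4.85
tool_pos: [0.4649, -0.3253, 0.2142]
ee_rot: [3.14, -0.001, 0.049]
wrist_force: [0.6, -0.2, -2.9]
width: 0.0599
finger_force: 30.0
```

carry_out([
  [0,0,-0.02,0,0,0],
  [0,0,-0.04,0,0,0],
  [0,0,-0.06,0,0,0],
  [0,0,-0.07,0,0,0],
  [0,0,-0.07,0,0,0],
])

```text
time: 5.35
tool_pos: [0.4654, -0.3256, 0.2833]
ee_rot: [3.139, -0.003, 0.049]
wrist_force: [0.8, 0.4, -1.7]
width: 0.0601
finger_force: 30.0
```

```bash
python3 go.py .465 .098 .281 .46 .05; python3 - <<'E'
from h import *
from bench import *
for n in('side','top'):
    c=snapshot(n);W=cloud(c);o=get_obs();t=o['tool_pos']
    m=(np.linalg.norm(W-(t+[0,0,.007]),axis=-1)<.045)&(c['img'].min(-1)>70)
    P=W[m]; I=c['img'][m].astype(int); k=(I[:,0]-I[:,2]>8); P=P[k]
    s=least_squares(lambda p:np.linalg.norm(P-p,axis=1)-.0305,t,loss='soft_l1',f_scale=.002)
    print(n,len(P),s.x.round(4),'tcp',t.round(4),o['wrist_force'],o['width'])
E
```

```text
t 5.3 tcp [ 0.4654 -0.3256  0.2833] rpy [ 3.139e+00 -3.000e-03  4.900e-02] F [ 0.8  0.4 -1.7] w 0.0601 ff 30.0
shift [ 0.0203 -0.4231  0.0011] turn [ 0.003  0.457 -0.001]
side 224 [ 0.4663 -0.3247  0.2875] tcp [ 0.465  -0.3253  0.2816] [ 0.07001475  0.71405978 -2.170098  ] 0.05965479635094361
top 6 [ 0.4652 -0.3241  0.2894] tcp [ 0.4647 -0.325   0.2803] [-0.40083001 -0.02286093 -2.43282997] 0.05994541972481377
```

carry_out([
  [0.005,-0.025,0,0,0.06,0],
  [0.012,-0.07,0,0,0.16,0],
  [0.02,-0.115,0,0,0.28,0],
  [0.028,-0.16,0,0,0.38,0],
  [0.034,-0.205,0,0,0.46,0],
])

```text
time: 5.95
tool_pos: [0.4877, -0.1171, 0.2788]
ee_rot: [-3.139, -0.46, 0.046]
wrist_force: [0.0, 0.9, -2.0]
width: 0.0597
finger_force: 30.0
```

carry_out([
  [0,-0.045,0,0,0,0],
  [0,-0.09,0,0,0,0],
  [0,-0.135,0,0,0,0],
  [0,-0.175,0,0,0,0],
  [0,-0.205,0,0,0,0],
])

```text
time: 6.45
tool_pos: [0.4772, 0.0883, 0.2788]
ee_rot: [-3.141, -0.456, 0.051]
wrist_force: [-0.5, 0.7, -2.1]
width: 0.06
finger_force: 30.0
```

carry_out([
  [0,0,0,0,0,0],
  [0,0,0,0,0,0],
  [0,0,0,0,0,0],
  [0,0,0,0,0,0],
  [0,0,0,0,0,0],
])

```text
time: 6.95
tool_pos: [0.479, 0.0847, 0.2808]
ee_rot: [3.141, -0.46, 0.046]
wrist_force: [0.2, -0.3, -2.3]
width: 0.0603
finger_force: 30.0
```

```bash
python3 go.py .4785 .092 .281 .46 .05; python3 - <<'E'
from h import *
from bench import *
o=get_obs();t=o['tool_pos'];ax=Ro.from_euler('xyz',o['ee_rot']).as_matrix()[:,2];b=t-.007*ax
print('joints',o['joint_positions'].round(2),'ball est',b.round(4))
S={}
for n in('side','top'):
    c=snapshot(n);W=cloud(c);S[n]=c
    I=c['img'].astype(int);m=(np.linalg.norm(W-b,axis=-1)<.04)&(I[...,0]-I[...,2]>8)&(I.min(-1)>50);P=W[m]
    s=least_squares(lambda p:np.linalg.norm(P-p,axis=1)-.0305,b,loss='soft_l1',f_scale=.002)
    print(n,len(P),s.x.round(4))
A,B=[cv2.resize(S[n]['img'][v:v+200,u:u+133],(400,600),interpolation=2) for n,u,v in(('side',205,110),('top',235,120))]
cv2.imwrite('pics/pre.png',np.hstack([A,B])[:,:,::-1])
E
```

```text
t 7.0 tcp [0.479  0.0847 0.2808] rpy [ 3.141 -0.46   0.046] F [ 0.2 -0.3 -2.3] w 0.0603 ff 30.0
shift [-0.0001 -0.0073 -0.0003] turn [ 0.002  0.    -0.003]
joints [ 0.06 -0.41  1.72 -0.01  1.37  1.59] ball est [0.4759 0.0846 0.287 ]
side 529 [0.4772 0.085  0.2846]
top 512 [0.4764 0.0836 0.286 ]
```

View pics/pre.png

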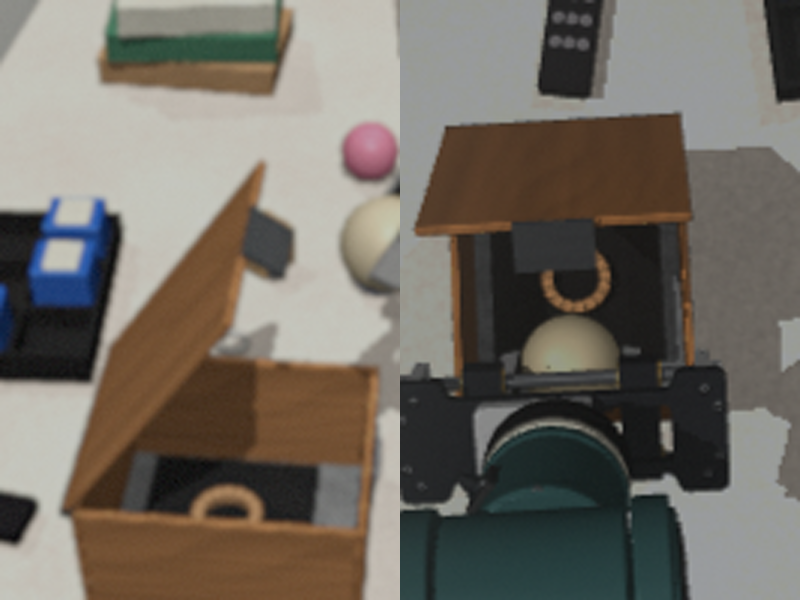

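The view shows the ball held at right-crop (572,355), in front of the cup ring at (575,280). The lip at (553,245) is clear, and so are the gripper's body and the case. I'll refine the cup's xy and height once before going in.

```bash
python3 - <<'E'
from h import *
import pickle
S=pickle.load(open('s0.pkl','rb'))
B={'top':np.array([.0005,-.001,-.001]),'side':np.array([.0013,.0004,-.0024])}
for n in S:
    c=S[n];W=cloud(c)-B[n];I=c['img'].astype(int)
    r=np.hypot(W[...,0]-.5865,W[...,1]-.098)
    pl=W[(r>.034)&(r<.055)&(I.max(-1)<60)&(W[...,2]<.07)][:,2]
    cork=(I[...,0]-I[...,2]>35)&(r<.036)&(W[...,2]<.06)
    print(n,'plate z',len(pl),np.percentile(pl,[25,50,75]).round(4))
    v,u=np.nonzero(cork);d=np.stack([(u-c['cx'])/c['fx'],(v-c['cy'])/c['fy'],np.ones(len(u))],-1)@c['R'];o=-c['R'].T@c['t']
    for h in(.028,.031,.034):
        k=(h+B[n][2]-o[2])/d[:,2];P=(o+k[:,None]*d)[:,:2]-B[n][:2]
        f=lambda p:(lambda q:np.maximum(q-.026,0)+np.maximum(.018-q,0))(np.hypot(*(P-p).T))
        s=least_squares(f,[.5865,.098],loss='soft_l1',f_scale=.002);print(h,len(P),s.x.round(4),s.cost)
E
```

```text
side plate z 316 [0.0224 0.0233 0.0243]
0.028 209 [0.5864 0.0936] 0.0006289297231727439
0.031 209 [0.5858 0.0963] 0.0006268099652719089
0.034 209 [0.5852 0.0991] 0.0006248166006023574
top plate z 778 [0.0214 0.0231 0.025 ]
0.028 137 [0.5867 0.0983] 8.076205293853444e-08
0.031 137 [0.5861 0.0981] 7.08746815778225e-08
0.034 137 [0.5855 0.0979] 6.194359926797865e-08
```

```bash
python3 go.py .5891 .0982 .0587 .46 .05
```

```text
t 7.0 tcp [0.4791 0.0851 0.2809] rpy [ 3.141 -0.46   0.047] F [-0.5 -0.2 -2. ] w 0.0600 ff 30.0
shift [ 0.0004 -0.008   0.2482] turn [ 0.001  0.    -0.003]
```

carry_out([
  [0,-0.004,0.012,0,0,0],
  [0,-0.008,0.032,0,0,-0.003],
  [0,-0.008,0.052,0,0,-0.003],
  [0,-0.008,0.072,0,0,-0.003],
  [0,-0.008,0.092,0,0,-0.003],
])

```text
time: 7.55
tool_pos: [0.5195, 0.0962, 0.1967]
ee_rot: [3.14, -0.459, 0.052]
wrist_force: [-0.4, -1.0, -2.0]
width: 0.0601
finger_force: 30.0
```

carry_out([
  [0,0,0.018,0,0,0],
  [0,0,0.036,0,0,0],
  [0,0,0.054,0,0,0],
  [0,0,0.07,0,0,0],
  [0,0,0.08,0,0,0],
])

```text
time: 8.05
tool_pos: [0.5542, 0.0978, 0.124]
ee_rot: [3.14, -0.456, 0.052]
wrist_force: [-0.0, 0.6, -1.4]
width: 0.0601
finger_force: 30.0
```

carry_out([
  [0,0,0,0,0,0],
  [0,0,0,0,0,0],
  [0,0,0,0,0,0],
  [0,0,0,0,0,0],
  [0,0,0,0,0,0],
])

```text
time: 8.55
tool_pos: [0.5551, 0.0978, 0.1279]
ee_rot: [3.14, -0.462, 0.052]
wrist_force: [0.3, 0.2, -3.1]
width: 0.0597
finger_force: 30.0
```

```bash
python3 go.py .5891 .0982 .0587 .46 .05
```

```text
t 8.6 tcp [0.5551 0.0978 0.1279] rpy [ 3.14  -0.462  0.052] F [ 0.3  0.2 -3.1] w 0.0597 ff 30.0
shift [-0.0004  0.0012  0.0771] turn [ 0.001 -0.002  0.002]
```

Nothing has touched so far. I'll cover the remaining distance to the hover point 8 mm above the expected contact, with margin for overshoot.

carry_out([
  [0,0.0006,0.012,0,0,0],
  [0,0.0012,0.026,0,0,0],
  [0,0.0012,0.04,0,0,0],
  [0,0.0012,0.052,0,0,0],
  [0,0.0012,0.06,0,0,0],
])

```text
time: 9.05
tool_pos: [0.581, 0.0977, 0.0704]
ee_rot: [3.14, -0.457, 0.052]
wrist_force: [0.1, 0.4, -2.4]
width: 0.0598
finger_force: 30.0
```

carry_out([
  [0,0,0.005,0,0,0],
  [0,0,0.01,0,0,0],
  [0,0,0.014,0,0,0],
  [0,0,0.016,0,0,0],
  [0,0,0.016,0,0,0],
])

```text
time: 9.55
tool_pos: [0.5886, 0.0982, 0.0588]
ee_rot: [3.14, -0.46, 0.052]
wrist_force: [-0.3, 0.2, -1.7]
width: 0.0597
finger_force: 30.0
```

carry_out([
  [0,0,0,0,0,0],
  [0,0,0,0,0,0],
  [0,0,0,0,0,0],
  [0,0,0,0,0,0],
  [0,0,0,0,0,0],
])

```text
time: 10.05
tool_pos: [0.5886, 0.0982, 0.0589]
ee_rot: [3.14, -0.46, 0.052]
wrist_force: [-0.2, 0.2, -2.7]
width: 0.06
finger_force: 30.0
```

```bash
python3 go.py .5891 .0982 .0507 .46 .05; python3 - <<'E'
from h import *
from bench import *
c=snapshot('top');print([snapshot('side')['time'] if 0 else get_obs()['wrist_force'].round(2)])
cv2.imwrite('pics/in.png',cv2.resize(c['img'][140:270,230:360],(600,600),interpolation=2)[:,:,::-1])
E
```

```text
t 10.1 tcp [0.5886 0.0982 0.0589] rpy [ 3.14  -0.46   0.052] F [-0.2  0.2 -2.7] w 0.0600 ff 30.0
shift [-0.0032  0.      0.0076] turn [ 0.001 -0.     0.002]
[array([-0.6 ,  0.9 , -1.78])]
```

View pics/in.png

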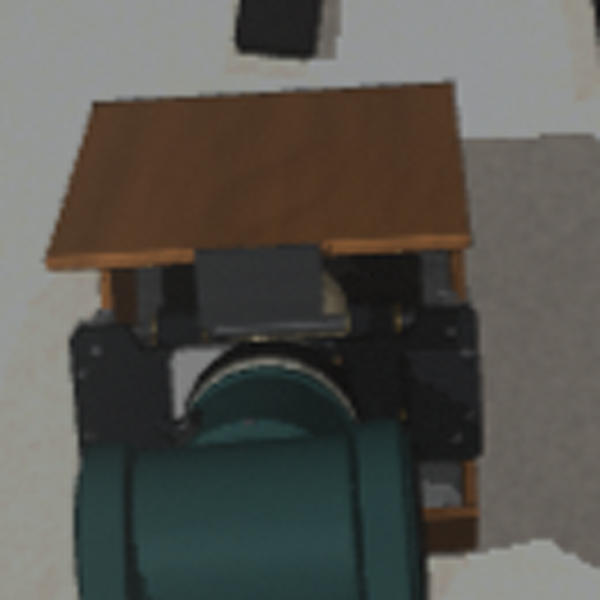

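The ball is under the lid, just below the lip at (260,290). The lid hasn't moved and the body is over the rim. Now I'll feel downward vertically, where 1 mm down is tool x −0.44 mm, z +0.90 mm.

carry_out([
  [-0.0004,0,0.0009,0,0,0],
  [-0.0009,0,0.0018,0,0,0],
  [-0.0013,0,0.0027,0,0,0],
  [-0.0018,0,0.0036,0,0,0],
  [-0.0022,0,0.0045,0,0,0],
])

```text
time: 10.6
tool_pos: [0.5885, 0.0982, 0.0536]
ee_rot: [3.14, -0.46, 0.052]
wrist_force: [-0.3, 1.5, -1.7]
width: 0.0601
finger_force: 30.0
```

carry_out([
  [-0.0001,0,0.0002,0,0,0],
  [-0.0002,0,0.0004,0,0,0],
  [-0.0003,0,0.0006,0,0,0],
  [-0.0004,0,0.0009,0,0,0],
  [-0.0004,0,0.0009,0,0,0],
])

```text
time: 11.1
tool_pos: [0.5886, 0.0982, 0.0528]
ee_rot: [3.14, -0.46, 0.052]
wrist_force: [-0.2, 0.2, -1.9]
width: 0.0598
finger_force: 30.0
```

```bash
cat > f.py <<'E'
from bench import *
import numpy as np
F=[];P=[]
for i in range(6):
    o=get_obs();F.append(o['wrist_force']);P.append(o['tool_pos']);snapshot('top')
print('%.1f'%o['time'],'F',np.mean(F,0).round(2),'sd',np.std(F,0).round(2),'tcp',np.mean(P,0).round(4),'tq',o['wrist_torque'].round(3),'w %.4f'%o['width'])
E
python3 f.py
```

```text
11.3 F [-0.22  0.04 -2.25] sd [0.52 0.48 0.83] tcp [0.5886 0.0982 0.0528] tq [-0.038  0.394  0.022] w 0.0602
```

carry_out([
  [-0.0002,0,0.0003,0,0,0],
  [-0.0003,0,0.0006,0,0,0],
  [-0.0004,0,0.0009,0,0,0],
  [-0.0006,0,0.0012,0,0,0],
  [-0.0007,0,0.0013,0,0,0],
])

```text
time: 11.9
tool_pos: [0.5885, 0.0982, 0.0512]
ee_rot: [3.14, -0.46, 0.052]
wrist_force: [0.0, 0.4, -2.4]
width: 0.0598
finger_force: 30.0
```

```bash
python3 f.py
```

```text
12.2 F [ 0.1   0.17 -2.54] sd [0.23 0.3  0.31] tcp [0.5886 0.0982 0.0513] tq [ 0.007  0.392 -0.009] w 0.0602
```

carry_out([
  [-0.0001,0,0.0002,0,0,0],
  [-0.0002,0,0.0004,0,0,0],
  [-0.0003,0,0.0006,0,0,0],
  [-0.0004,0,0.0009,0,0,0],
  [-0.0004,0,0.0009,0,0,0],
])

```text
time: 12.7
tool_pos: [0.5887, 0.0982, 0.0504]
ee_rot: [3.14, -0.46, 0.052]
wrist_force: [0.2, 1.4, -2.1]
width: 0.06
finger_force: 30.0
```

```bash
python3 f.py
```

```text
12.9 F [-0.01  0.42 -1.88] sd [0.3  0.64 0.33] tcp [0.5887 0.0982 0.0504] tq [ 0.005  0.339 -0.005] w 0.0601
```

carry_out([
  [-0.0001,0,0.0002,0,0,0],
  [-0.0002,0,0.0004,0,0,0],
  [-0.0003,0,0.0006,0,0,0],
  [-0.0004,0,0.0009,0,0,0],
  [-0.0004,0,0.0009,0,0,0],
])

```text
time: 13.5
tool_pos: [0.5888, 0.0982, 0.0496]
ee_rot: [3.14, -0.46, 0.052]
wrist_force: [0.5, 0.2, -0.3]
width: 0.0598
finger_force: 30.0
```

```bash
python3 f.py
```

```text
13.8 F [-0.19 -0.14 -0.61] sd [0.38 0.34 0.57] tcp [0.5888 0.0982 0.0495] tq [0.011 0.274 0.038] w 0.0599
```

carry_out([
  [-0.0001,0,0.0002,0,0,0],
  [-0.0002,0,0.0004,0,0,0],
  [-0.0003,0,0.0006,0,0,0],
  [-0.0004,0,0.0009,0,0,0],
  [-0.0004,0,0.0009,0,0,0],
])

```text
time: 14.3
tool_pos: [0.5889, 0.0982, 0.0485]
ee_rot: [3.14, -0.46, 0.052]
wrist_force: [0.5, -1.0, 1.4]
width: 0.06
finger_force: 30.0
```

```bash
python3 f.py
```

```text
14.6 F [-0.13 -0.34  0.39] sd [0.3  0.45 0.51] tcp [0.5889 0.0982 0.0485] tq [0.036 0.217 0.021] w 0.0599
```

Contact felt: the wrist force rose from −2.3 to +0.4 N over about 2 mm, which matches the spring rate. The cushion now carries about 2.7 N, slightly more than the ball weighs. Releasing.

carry_out([
  [0,0,0,0,0,0],
  [0,0,0,0,0,0],
  [0,0,0,0,0,0],
  [0,0,0,0,0,0],
  [0,0,0,0,0,0],
], jaw=1)

```text
time: 15.1
tool_pos: [0.5887, 0.0982, 0.0483]
ee_rot: [3.14, -0.46, 0.052]
wrist_force: [-0.7, 0.6, 0.9]
width: 0.0935
finger_force: 0.0
```

carry_out([
  [0,0,-0.003,0,0,0],
  [0,0,-0.01,0,0,0],
  [0,0,-0.02,0,0,0],
  [0,0,-0.032,0,0,0],
  [0,0,-0.045,0,0,0],
])

```text
time: 15.6
tool_pos: [0.5684, 0.0972, 0.0901]
ee_rot: [3.14, -0.461, 0.052]
wrist_force: [-0.1, -0.1, 0.3]
width: 0.0941
finger_force: 0.0
```

carry_out([
  [0,0,-0.03,0,0,0],
  [0,0,-0.07,0,0,0],
  [0,0,-0.11,0,0,0],
  [0,0,-0.155,0,0,0],
  [0,0,-0.2,0,0,0],
])

```text
time: 16.1
tool_pos: [0.4784, 0.0928, 0.2705]
ee_rot: [3.14, -0.462, 0.052]
wrist_force: [0.5, -1.0, 0.3]
width: 0.0939
finger_force: 0.0
```

carry_out([
  [0,0,-0.03,0,-0.1,0],
  [0,0,-0.07,0,-0.2,0],
  [0,0,-0.11,0,-0.3,0],
  [0,0,-0.13,0,-0.4,0],
  [0,0,-0.14,0,-0.46,0],
], jaw=0)

```text
time: 16.6
tool_pos: [0.4177, 0.0898, 0.3975]
ee_rot: [3.14, -0.004, 0.051]
wrist_force: [-0.3, -0.1, 0.0]
width: 0.0574
finger_force: 0.0
```

```bash
python3 f.py; python3 - <<'E'
from h import *
from bench import *
S={}
for n in('side','top'):
    c=snapshot(n);W=cloud(c);S[n]=c;b=np.array([.586,.098,.056])
    I=c['img'].astype(int);m=(np.linalg.norm(W-b,axis=-1)<.04)&(I[...,0]-I[...,2]<40)&(I.min(-1)>60);P=W[m]
    s=least_squares(lambda p:np.linalg.norm(P-p,axis=1)-.0305,b,loss='soft_l1',f_scale=.002)
    print(n,len(P),s.x.round(4))
A,B=[cv2.resize(S[n]['img'][v:v+200,u:u+133],(400,600),interpolation=2) for n,u,v in(('side',205,110),('top',235,120))]
cv2.imwrite('pics/rel.png',np.hstack([A,B])[:,:,::-1])
E
```

```text
16.9 F [ 0.28 -0.14 -0.  ] sd [0.48 0.58 0.35] tcp [0.4182 0.0898 0.395 ] tq [0.015 0.076 0.03 ] w 0.0374
side 492 [0.5877 0.0983 0.0522]
top 0 [0.586 0.098 0.056]
```

View pics/rel.png

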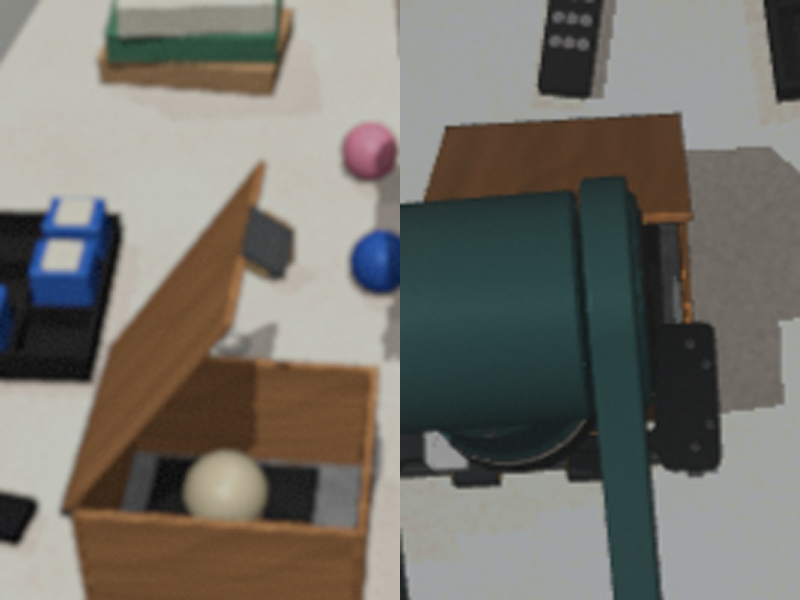

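The ball sits in the cup (left crop (226,490)). Its measured centre height of 54.6 mm after bias correction matches a seated ball, and the lid hasn't moved. Now I'll plan the lid press with shut, upright fingers.

```bash
python3 go.py .605 .098 .36 0 .05; python3 - <<'E'
import numpy as np
for f in np.array([.969,.9,.8,.7,.6,.5,.4,.3,.2,.12,.07,.035,0]):
    print(round(f,3),'TCPx %.4f z %.4f'%(.678-.195*np.cos(f)+.007*np.sin(f)+.011,.1145+.195*np.sin(f)+.007*np.cos(f)))
E
```

```text
t 17.0 tcp [0.4172 0.0899 0.393 ] rpy [ 3.14  -0.     0.052] F [-0.5 -0.7  0.6] w 0.0256 ff 0.0
shift [0.188  0.0015 0.033 ] turn [ 0.001 -0.     0.002]
0.969 TCPx 0.5844 z 0.2792
0.9 TCPx 0.5733 z 0.2716
0.8 TCPx 0.5582 z 0.2593
0.7 TCPx 0.5444 z 0.2455
0.6 TCPx 0.5320 z 0.2304
0.5 TCPx 0.5212 z 0.2141
0.4 TCPx 0.5121 z 0.1969
0.3 TCPx 0.5048 z 0.1788
0.2 TCPx 0.4993 z 0.1601
0.12 TCPx 0.4962 z 0.1448
0.07 TCPx 0.4950 z 0.1351
0.035 TCPx 0.4944 z 0.1283
0.0 TCPx 0.4940 z 0.1215
```

carry_out([
  [0.03,0,0,0,0,0],
  [0.075,0.0015,0,0,0,0.002],
  [0.12,0.0015,0,0,0,0.002],
  [0.16,0.0015,0.01,0,0,0.002],
  [0.188,0.0015,0.033,0,0,0.002],
], jaw=0)

```text
time: 17.5
tool_pos: [0.6081, 0.098, 0.3607]
ee_rot: [3.14, -0.003, 0.049]
wrist_force: [-0.2, -0.3, 0.0]
width: 0.0004
finger_force: 0.0
```

carry_out([
  [0,0,0.01,0,0,0],
  [0,0,0.035,0,0,0],
  [0,0,0.06,0,0,0],
  [0,0,0.08,0,0,0],
  [0,0,0.08,0,0,0],
])

```text
time: 18.0
tool_pos: [0.6032, 0.0978, 0.277]
ee_rot: [3.14, 0.007, 0.05]
wrist_force: [0.9, -0.7, -0.0]
width: 0.0007
finger_force: 0.0
```

carry_out([
  [0,0,0,0,0,0],
  [0,0,0,0,0,0],
  [0,0,0,0,0,0],
  [0,0,0,0,0,0],
  [0,0,0,0,0,0],
])

```text
time: 18.5
tool_pos: [0.6061, 0.0979, 0.281]
ee_rot: [3.14, -0.001, 0.049]
wrist_force: [0.2, -0.1, 0.4]
width: 0.0001
finger_force: 0.0
```

```bash
python3 go.py .5733 .098 .2716 0 .05
```

```text
t 18.5 tcp [0.6061 0.0979 0.281 ] rpy [ 3.14e+00 -1.00e-03  4.90e-02] F [ 0.2 -0.1  0.4] w 0.0001 ff 0.0
shift [-0.0327 -0.0017  0.0094] turn [ 0.001 -0.001 -0.001]
```

carry_out([
  [-0.011,0,0.001,0,0,0],
  [-0.022,0,0.002,0,0,0],
  [-0.0275,0,0.0055,0,0,0],
  [-0.033,0,0.0095,0,0,0],
  [-0.04,0,0.0155,0,0,0],
])

```text
time: 19.0
tool_pos: [0.5659, 0.0959, 0.2651]
ee_rot: [3.14, -0.001, 0.049]
wrist_force: [0.9, 0.6, 1.4]
width: 0.0006
finger_force: 0.5
```

carry_out([
  [-0.008,0,0.0062,0,0,0],
  [-0.015,0,0.013,0,0,0],
  [-0.0217,0,0.02,0,0,0],
  [-0.028,0,0.0275,0,0,0],
  [-0.034,0,0.035,0,0,0],
])

```text
time: 19.5
tool_pos: [0.5315, 0.0941, 0.2292]
ee_rot: [3.14, -0.0, 0.049]
wrist_force: [0.8, -1.0, 0.8]
width: 0.0009
finger_force: 0.4
```

```bash
python3 go.py .5212 .096 .2141 0 .05
```

```text
t 19.5 tcp [0.5315 0.0941 0.2292] rpy [ 3.14  -0.     0.049] F [ 0.8 -1.   0.8] w 0.0009 ff 0.4
shift [-0.0102 -0.0024  0.0151] turn [ 0.002 -0.    -0.001]
```

carry_out([
  [-0.0055,0,0.0075,0,0,0],
  [-0.0103,0,0.0151,0,0,0],
  [-0.015,0,0.0237,0,0,0],
  [-0.0194,0,0.0323,0,0,0],
  [-0.0232,0,0.0413,0,0,0],
])

```text
time: 20.0
tool_pos: [0.5083, 0.0929, 0.1878]
ee_rot: [3.14, 0.0, 0.05]
wrist_force: [-0.1, 0.3, 1.1]
width: 0.0005
finger_force: 0.3
```

carry_out([
  [-0.0035,0,0.009,0,0,0],
  [-0.0065,0,0.0185,0,0,0],
  [-0.009,0,0.0278,0,0,0],
  [-0.0105,0,0.036,0,0,0],
  [-0.012,0,0.043,0,0,0],
])

```text
time: 20.5
tool_pos: [0.4964, 0.0923, 0.1446]
ee_rot: [3.14, 0.001, 0.049]
wrist_force: [0.5, -0.3, 0.8]
width: 0.0005
finger_force: 0.3
```

```bash
python3 go.py .495 .0925 .1351 0 .05
```

```text
t 20.5 tcp [0.4964 0.0923 0.1446] rpy [3.14e+00 1.00e-03 4.90e-02] F [ 0.5 -0.3  0.8] w 0.0005 ff 0.3
shift [-0.0014 -0.0003  0.0095] turn [ 0.001  0.001 -0.001]
```

Lid is at about 0.12 rad. Next come the catch and the final press, in small steps.

carry_out([
  [-0.0005,0,0.004,0,0,0],
  [-0.001,0,0.008,0,0,0],
  [-0.0015,0,0.012,0,0,0],
  [-0.0018,0,0.015,0,0,0],
  [-0.002,0,0.017,0,0,0],
])

```text
time: 21.0
tool_pos: [0.4953, 0.0923, 0.1319]
ee_rot: [3.14, -0.003, 0.05]
wrist_force: [-5.9, 0.1, 16.2]
width: 0.0004
finger_force: 7.2
```

carry_out([
  [0,0,0.0015,0,0,0],
  [0,0,0.003,0,0,0],
  [0,0,0.0045,0,0,0],
  [0,0,0.0055,0,0,0],
  [0,0,0.006,0,0,0],
])

```text
time: 21.5
tool_pos: [0.4949, 0.0922, 0.1232]
ee_rot: [3.14, -0.001, 0.05]
wrist_force: [-0.9, 0.4, 0.6]
width: 0.0003
finger_force: 0.5
```

```bash
python3 f.py
```

```text
21.8 F [-0.09  0.17  0.05] sd [0.55 0.21 0.67] tcp [0.4949 0.0922 0.1224] tq [ 0.023 -0.021 -0.037] w 0.0003
```

The catch force peaked at about 16 N and then dropped to 0, so the lid snapped in. I'll press 2.5 mm more to confirm it has seated, then back off and check.

carry_out([
  [0,0,0.0005,0,0,0],
  [0,0,0.001,0,0,0],
  [0,0,0.0015,0,0,0],
  [0,0,0.002,0,0,0],
  [0,0,0.0025,0,0,0],
])

```text
time: 22.3
tool_pos: [0.4949, 0.0922, 0.1216]
ee_rot: [3.14, -0.001, 0.05]
wrist_force: [-3.4, -0.4, 7.9]
width: 0.0006
finger_force: 4.4
```

carry_out([
  [0,0,-0.01,0,0,0],
  [0,0,-0.03,0,0,0],
  [0,0,-0.07,0,0,0],
  [0,0,-0.11,0,0,0],
  [0,0,-0.15,0,0,0],
])

```text
time: 22.8
tool_pos: [0.4946, 0.0924, 0.2715]
ee_rot: [3.14, -0.0, 0.049]
wrist_force: [0.6, 0.0, 0.4]
width: 0.0003
finger_force: 0.0
```

carry_out([
  [-0.04,0,-0.02,0,0,0],
  [-0.08,0.02,-0.04,0,0,0],
  [-0.12,0.05,-0.06,0,0,0],
  [-0.14,0.08,-0.06,0,0,0],
  [-0.14,0.1,-0.06,0,0,0],
])

```text
time: 23.3
tool_pos: [0.3582, -0.0155, 0.3327]
ee_rot: [3.138, -0.006, 0.049]
wrist_force: [0.8, 1.5, -0.2]
width: 0.0004
finger_force: 0.0
```

```bash
python3 - <<'E'
from h import *
from bench import *
S={}
for n in('side','top'):
    c=snapshot(n);S[n]=c;W=cloud(c)
    P=W[(abs(W[...,0]-.57)<.08)&(abs(W[...,1]-.098)<.075)&(W[...,2]>.1)&(W[...,2]<.15)]
    a=np.linalg.lstsq(np.c_[P[:,:2]-[.57,.098],np.ones(len(P))],P[:,2],rcond=None)[0];print(n,len(P),'slopes,z',a.round(4))
    for k,q,r in(('small',(.437,-.161),.024),('blue',(.5055,-.227),.03)):print(k,sphere(W,0,q,r,.036)[0].round(4))
print(get_obs()['time'],get_obs()['tool_pos'])
cv2.imwrite('pics/end.png',cv2.resize(S['side']['img'][90:340,140:440],(720,600),interpolation=2)[:,:,::-1])
E
```

```text
side 3750 slopes,z [0.0004 0.0004 0.1203]
small [ 0.4376 -0.16    0.0272  0.0232]
blue [ 0.506  -0.2257  0.0296  0.0298]
top 5111 slopes,z [-0.0009 -0.0011  0.1216]
small [ 0.437 -0.161  0.03   0.024]
blue [ 0.5046 -0.2283  0.0315  0.0298]
23.4 [ 0.35961167 -0.01590528  0.33082723]
  return _methods._mean(a, axis=axis, dtype=dtype,
  ret = ret.dtype.type(ret / rcount)
```

View pics/end.png

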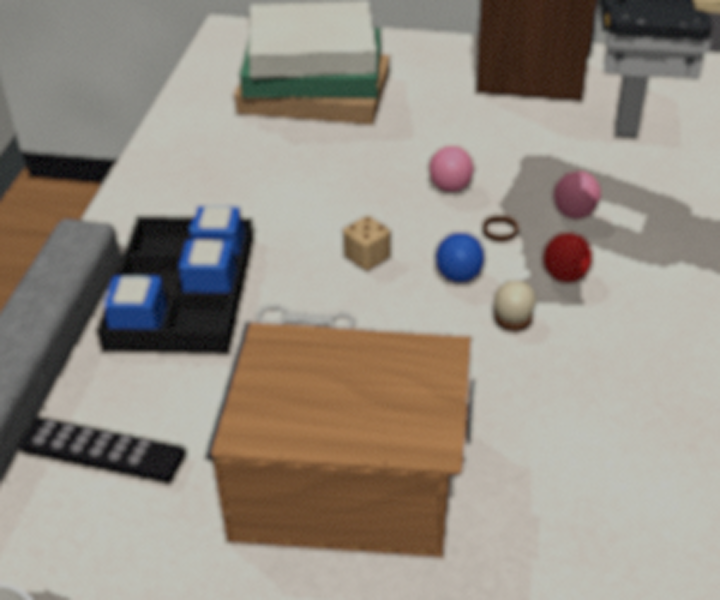

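The lid is shut and level at (340,390), slope about 0. The empty ring is at (500,228), the small ball at (515,303), and the bystanders are where they were. The robot touches nothing, so I'm handing in.

```bash
python3 -c "
from bench import *
print(close_job())"
```

```text
the job is handed in; nothing more can be done
None
```

The larger ivory ball is seated in the cup, the lid is shut past its catch, nothing else on the shelf was seen to move, and the job was handed in at about 23 s.

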